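# Close the two button jars

## Robot

A 6-joint arm with a two-finger parallel gripper is mounted at the origin on the work surface. World frame = base frame: x ahead of the robot, y to its left, z up, the work surface at z = 0. Lengths are in m, angles in rad, forces in N, time in s.
With the tool pointing down it reaches from about 0.3 to 1 m from the base axis. Payload 5.1 kg.
Tool frame: the origin (TCP) lies on the centre line of the jaws, within the pads' length; the fingertips stand 17 mm ahead of it and the grasp point (between the pads) lies 2 mm behind it; z points along the fingers, y is the line along which they close (so a half turn about z gives the same grasp; the last joint's range is limited). The gripper opens to 95 mm and grips with 3 to 60 N. Pads are 20 mm wide; open, the fingers measure 119 mm over their backs; the gripper's body (75 mm by 180 mm) begins 59 mm behind the grasp point.
Start: joints at [-1.287, 0.124, 1.65, -0, 1.367, -0.083], TCP at [0.233, -0.607, 0.232] pointing down, gripper open.
Joint ranges: [-2.61, 2.61], [-1.02, 2.33], [0.03, 2.71], [-1.35, 4.49], [0.32, 2.68], [-2.91, 2.91]. Speed limits (rad/s): [2.57, 2.57, 3.14, 3.14, 3.14, 3.14].

## Interface

Orientations are given as a unit quaternion [w, x, y, z].
In Python, from rig import get_obs, snapshot, camera_params, hand_in gives the robot as it stands. The module is installed in compiled form; this text tells all that it offers.
- The arm moves only by the tool apply_moves, never from a script. Its argument "commands" is a list of rows, each an object with "xyz": the shift along the world's x, y, z as a fraction of full scale, a list of three; "roll": the turn about the world's z as a fraction of full scale. In form: [{"xyz": [x, y, z], "roll": roll}, ...]. A call has 1 to 5 rows; each row is the pose to reach, as a shift and turn from the pose commanded when the call began; what a row does not reach only later rows make up. Full scale, the value 1, is 0.4 m for a shift and pi/2 rad for a turn. A row lasts 1/10 s, in which the tool goes at most 50 mm and 8.59 degrees, less where a joint would pass 70% of its speed; a pose out of reach is approached as far as the arm can. A call with a number of a shift or a turn outside -1 to 1 is refused whole. A call with a gripper value outside its range is refused whole. "grip" is the opening, from 0 (shut) to 1 (fully open), set as the call begins (left out, the last holds). The fingers move at their own pace and stop on an object; "newtons" is the grip in N (left out, the last holds). Time passes only in rows, so rows that repeat a pose let the fingers close. It gives the time, the measured TCP pose, the force, the opening and the grip force at its end, in the units of the state.
- get_obs(): the state, without advancing time (a new reading comes with each control period).
- snapshot(name): name is "scene" or "top"; returns the picture (420x560x3 uint8, blue, green, red); there is no depth.
- camera_params(name): a dict with "fov_y" (degrees; the focal length in pixels is half the picture's height over the tangent of half this angle, whatever the lens; pixels are square), "cx", "cy" (the principal point, pixels), "D" ([k1, k2, p1, p2, k3] as OpenCV has them; the pictures are not rectified), "R" (3x3) and "t" (3): a world point X has camera coordinates R X + t. Camera axes: x right, y down, z forward; pixel columns grow to the right and rows downward; lengths in m; the calibration is good to about 2 mm. A picture is of the moment at which its call begins. camera_params takes no time and is no camera call.
- hand_in(): hands the job in; it is judged then, once.
The state is a dict: "time_s": time; "q": joint angles; "joint_vel": joint speeds; "tau": joint torques, N m; "tool_pos": TCP position; "tool_rot": TCP orientation; "ft_force": force on the tool from outside, world axes, zero at the start; "moment": the same for the moment, N m; "width": opening from 0.0 (shut) to 1.0 (fully open); "grip_force": force on a finger pad.
Only numpy, scipy, OpenCV 4.12 (cv2) and the standard library are available. Lean on these libraries where they do the work, as an engineer would, in place of code of your own. Each camera call takes 0.05 s, during which the arm holds its last target. There are 200 camera calls.

## Task

Close both button jars: lay the wooden scoop that lies across the open jar flat in the empty wooden tray, tip the open blue lid over until it lies flat on its jar, and only then screw it on; the orange lid is shut but only half screwed on. Screw both lids clockwise fully home, for instance by pushing on their wings, and leave the thread cones, spools, darning mushroom and small pot where they stand.

Things in the scene. Friction and masses are not known exactly. Their poses are not given: they have to be found in the camera images.
- jar_a: clear button jar, blue lid, fixed to the bench on a round base (120 mm across, 12 high). Jar 96 mm across, 4 mm wall, rim 110 mm above the bench. Origin: centre of underside, z up. Lid hinge on its +x side: level axle along y, 62 mm from the jar's axis, 112 mm above the bench, bracket 50 mm wide. Its lid stands open at the start and the scoop lies across its mouth.
- jar_a_flip (a joint): tilt of the blue lid about the hinge axle, rad: 0 = flat on the jar, grows as it opens up and back, over 1.57 = leaning back away from the mouth, stop at 2.4. Stiff hinge: stays where left; about 0.2 N m moves it. A lug under the lid slips under a keeper inside the rim at twist 0.8 to 0.9 if the lid lies flat (within 0.06), then holds it down. Past twist 0.7 the lid cannot be tipped shut.
- jar_a_turn (a joint): twist of the blue lid about its own axis, rad: grows clockwise seen from above (tightening); 2.4 = fully home against a hard stop, 0 = fully unscrewed stop. Keeps its height as it turns. Friction about 0.2 N m, stays where left. At 0 the wing bar lies along the jar's x. It also turns, needlessly, while tilted open.
- jar_a_hub (a point): centre of the top of the blue lid's round hub. Lid: disc 100 mm across, 16 thick (shut: 114 to 130 mm above the bench); on it a hub 40 mm across, 30 high (top at 160 mm when shut) and through the hub a straight wing bar 130 mm long, 16 wide, 22 high (top at 152 mm when shut). This point's z points out of the lid's top, x along the bar.
- jar_a_wing (a point): a point in one wing of the blue lid, 55 mm out from the lid's axis (10 mm inside the wing's end), mid-height of the bar; the other wing is its mirror image across the hub.
- jar_b: clear button jar, orange lid, fixed to the bench on a round base (120 mm across, 12 high). Jar 96 mm across, 4 mm wall, rim 110 mm above the bench. Origin: centre of underside, z up. Lid hinge on its +x side: level axle along y, 62 mm from the jar's axis, 112 mm above the bench, bracket 50 mm wide. Its lid is shut flat but only partly screwed on at the start.
- jar_b_flip (a joint): tilt of the orange lid about the hinge axle, rad: 0 = flat on the jar, grows as it opens up and back, over 1.57 = leaning back away from the mouth, stop at 2.4. Stiff hinge: stays where left; about 0.2 N m moves it. A lug under the lid slips under a keeper inside the rim at twist 0.8 to 0.9 if the lid lies flat (within 0.06), then holds it down. Past twist 0.7 the lid cannot be tipped shut.
- jar_b_turn (a joint): twist of the orange lid about its own axis, rad: grows clockwise seen from above (tightening); 2.4 = fully home against a hard stop, 0 = fully unscrewed stop. Keeps its height as it turns. Friction about 0.2 N m, stays where left. At 0 the wing bar lies along the jar's x. It also turns, needlessly, while tilted open.
- jar_b_hub (a point): centre of the top of the orange lid's round hub. Lid: disc 100 mm across, 16 thick (shut: 114 to 130 mm above the bench); on it a hub 40 mm across, 30 high (top at 160 mm when shut) and through the hub a straight wing bar 130 mm long, 16 wide, 22 high (top at 152 mm when shut). This point's z points out of the lid's top, x along the bar.
- jar_b_wing (a point): a point in one wing of the orange lid, 55 mm out from the lid's axis (10 mm inside the wing's end), mid-height of the bar; the other wing is its mirror image across the hub.
- scoop: dark wooden button scoop, 170 mm long, 60 g, flat underside. Origin: middle of its length, underside; x along it towards the bowl, z up. Handle 16 mm wide and high, x = -85 to +27 mm; bowl 44 mm wide, 24 high, open-ended, x = +25 to +85 mm. Starts across the rim of the blue-lidded jar, handle out on the side away from the hinge.
- scoop_grip (a point): point on the scoop's handle close to its centre of mass, 2 mm from its origin towards the bowl, at half its height (8 mm).
- tray: empty shallow wooden tray, fixed, 210 mm (its x) by 120 mm (its y), walls 5 mm thick and 22 mm high, floor 5 mm thick. Origin: centre of its underside.
- cone_left: tall green thread cone, 52 mm across at the foot, 150 mm high; loose bystander, origin at the centre of its foot. Not to be disturbed.
- cone_right: tall red thread cone, 52 mm across at the foot, 150 mm high; loose bystander, origin at the centre of its foot. Not to be disturbed.
- spool_left: thread spool, blue, 48 mm across, 62 mm high; loose bystander, origin at the centre of its foot. Not to be disturbed.
- spool_right: thread spool, orange, 48 mm across, 62 mm high; loose bystander, origin at the centre of its foot. Not to be disturbed.
- mushroom: wooden darning mushroom, 44 mm across, 66 mm high; loose bystander, origin at the centre of its foot. Not to be disturbed.
- pot: small closed pot, 56 mm across, 70 mm high; loose bystander, origin at the centre of its foot. Not to be disturbed.
Mind the look-alikes: they are no part of the job. What is shaped like the jar_b but green is not meant.

How it is judged:
By the outcome, as a careful person would: the job done as asked, in the order asked, and still so for the second after the job is handed in, with the robot touching nothing.
It also fails if it takes over 72 s, if anything falls off the work surface, if the arm or the gripper's body presses on something with over 40 N, if the wrist force passes 120 N, or if a joint passes its speed limit or range.

## Working session

There is one attempt and no reset: what is moved stays moved. The work goes in short steps, Python scripts to look and compute and a tool call to move; the robot and the scene stay as the last step left them, time stands still between calls to the robot, and variables do not carry over. Pictures are saved under pics/ and viewed, at most 10 in all, crops included, and the job is handed in when it is done.

Besides the shell and the picture viewer there is one more tool, called after ">>>" as name(argument=value, ...) on one line, values as JSON. apply_moves: Moves the arm, as the interface text tells. Shift numbers are shares of 0.4 m and turn numbers shares of pi/2 rad, none past 1 either way. Its arguments: {"type":"object","properties":{"commands":{"type":"array","items":{"type":"object","properties":{"xyz":{"type":"array","items":{"type":"number"}},"roll":{"type":"number"}}}},"grip":{"type":"number"},"newtons":{"type":"number"}},"required":["commands"]}

```bash
mkdir -p pics; python3 - <<'E'
from rig import *
import cv2,numpy as np
for n in("scene","top"):
    im=snapshot(n); cv2.imwrite(f"pics/{n}0.png",im); p=camera_params(n); print(n,p)
o=get_obs(); print(o["time_s"],o["tool_pos"],o["tool_rot"],o["width"])
E
```

```text
scene {'fov_y': 51.8601206629204, 'cx': 281.2059631033994, 'cy': 205.93032736444923, 'D': array([-0.12263599,  0.        ,  0.        ,  0.        ,  0.        ]), 'R': array([[ 0.15041408,  0.98851394, -0.01469026],
       [ 0.52485224, -0.0924372 , -0.84615926],
       [-0.83779814,  0.11956405, -0.53272761]]), 't': array([-0.11884095, -0.17939586,  1.75700393])}
top {'fov_y': 43.78829068271645, 'cx': 282.876774298948, 'cy': 206.75039626112502, 'D': array([-0.14728724,  0.        ,  0.        ,  0.        ,  0.        ]), 'R': array([[ 0.00370168, -0.99996067, -0.00806013],
       [-0.99408453, -0.00280479, -0.10857291],
       [ 0.10854603,  0.00841435, -0.99405581]]), 't': array([0.04345735, 0.57220726, 1.21703994])}
0.1 [ 0.23293871 -0.60623543  0.23050298] [-9.37927778e-04  9.83225997e-01  1.82389011e-01 -8.58429398e-05] 1.0004797547277897
```

View pics/scene0.png

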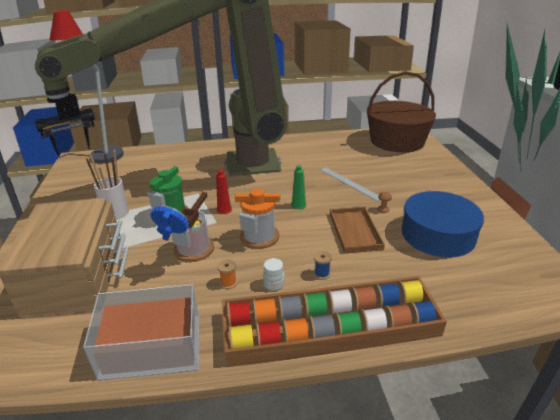

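View pics/top0.png

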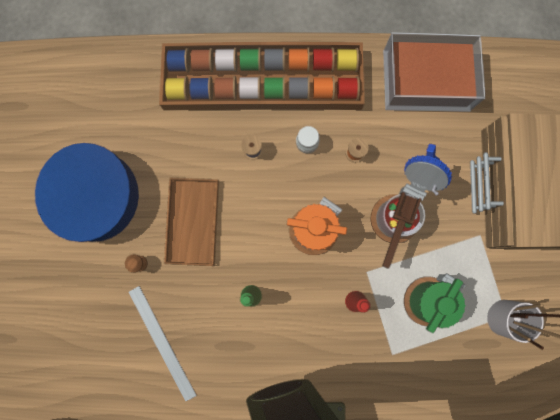

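The top view shows the blue-lidded jar at about (403,217), with the scoop handle running to (388,265) and the lid open at (430,170). The orange lid is at (317,228) and the empty tray at (193,222). The candidates for the jars are blue (403,217), orange (317,228) and green (440,303). Blue and orange match the text. Green is the look-alike and gets left alone.

```bash
cat > h.py <<'E'
import cv2,numpy as np
from rig import *
def K(p):
    f=210/np.tan(np.radians(p["fov_y"]/2)); return np.array([[f,0,p["cx"]],[0,f,p["cy"]],[0,0,1]])
def ray(n,uv):
    p=camera_params(n); x=cv2.undistortPoints(np.array(uv,float).reshape(-1,1,2),K(p),p["D"])[:,0]
    R=np.array(p["R"]); d=np.c_[x,np.ones(len(x))]@R; return -R.T@p["t"],d
def plane(n,uv,z):
    c,d=ray(n,uv); return c+d*((z-c[2])/d[:,2])[:,None]
def proj(n,X):
    p=camera_params(n); R=np.array(p["R"]); return cv2.projectPoints(np.array(X,float).reshape(-1,3),cv2.Rodrigues(R)[0],p["t"],K(p),p["D"])[0][:,0]
E
python3 - <<'E'
from h import *
im=cv2.imread("pics/top0.png"); 
cv2.imwrite("pics/crop1.png",cv2.resize(im[135:285,280:480],None,fx=4,fy=4,interpolation=cv2.INTER_CUBIC))
s=cv2.imread("pics/scene0.png")
cv2.imwrite("pics/crop2.png",cv2.resize(s[160:280,130:290],None,fx=5,fy=5,interpolation=cv2.INTER_CUBIC))
print("tray",plane("top",[[171,179],[217,180],[215,265],[167,263]],.022).round(3).tolist())
hsv=cv2.cvtColor(im,cv2.COLOR_BGR2HSV)
m=cv2.inRange(hsv,(5,190,120),(14,255,255)); m[:, :285]=0;m[:,350:]=0;m[:190]=0
print("orange",cv2.minEnclosingCircle(cv2.findNonZero(m)),m.sum()/255)
for n,(u,v) in dict(cl=(252,295),cr=(363,306),sl=(252,150),sr=(358,151),pot=(308,140),mush=(136,264)).items(): print(n,plane("top",[[u,v]],.06).round(3))
E
```

```text
tray [[0.641, 0.319, 0.022], [0.638, 0.206, 0.022], [0.433, 0.207, 0.022], [0.436, 0.324, 0.022]]Traceback (most recent call last):
  File "<stdin>", line 9, in <module>
cv2.error: OpenCV(4.12.0) /io/opencv/modules/imgproc/src/shapedescr.cpp:201: error: (-215:Assertion failed) count >= 0 && (depth == CV_32F || depth == CV_32S) in function 'minEnclosingCircle'
```

View pics/crop1.png

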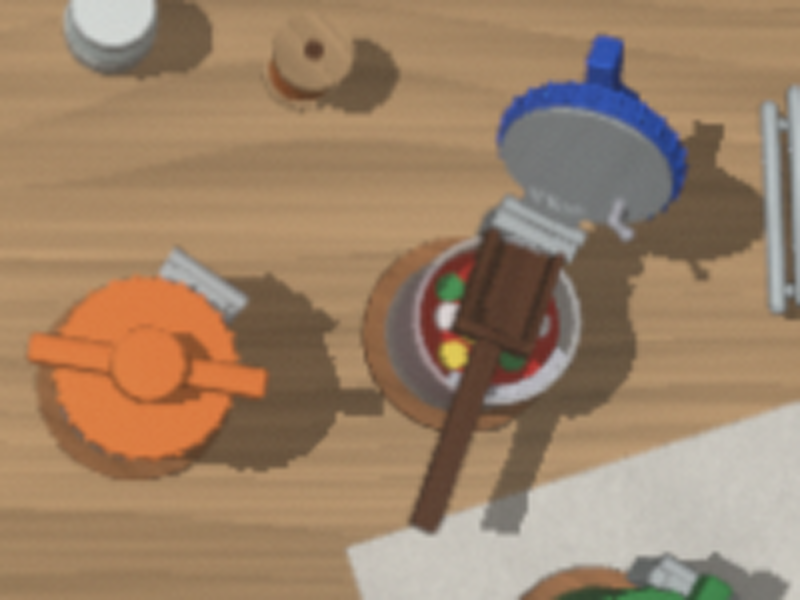

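View pics/crop2.png

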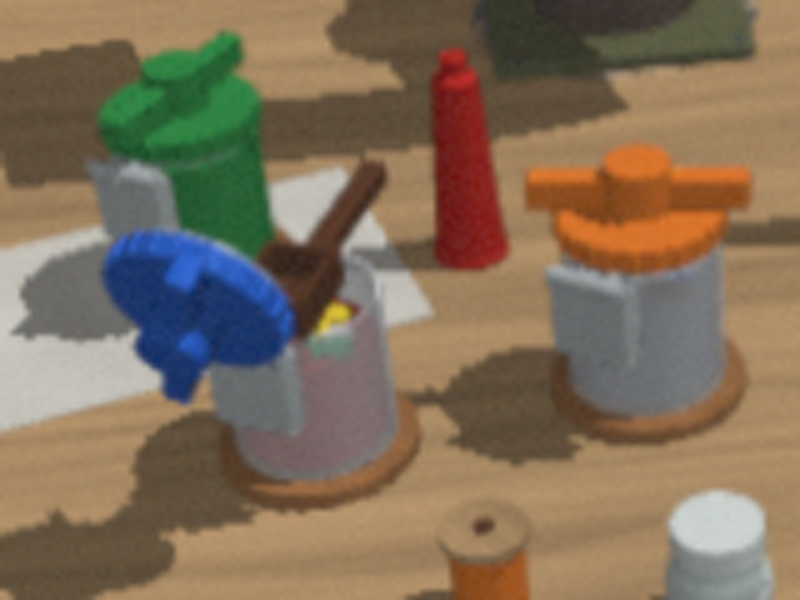

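```bash
python3 - <<'E'
from h import *
def T(l,z): return plane("top",np.array(l)/4+[280-.4,135-.4],z)
np.set_printoptions(precision=4,suppress=True)
print("A rim L R B",T([[415,322],[581,322],[498,407],[498,236]],.110))
print("A hinge ends",T([[500,205],[583,243],[492,228],[575,258]],.112))
a=T([[425,528],[487,345]],.126);print("scoop",a,np.degrees(np.arctan2(*(a[1]-a[0])[1::-1])))
print("bowl far corners",T([[490,230],[562,258]],.134), "bowl near",T([[455,330],[525,356]],.134))
print("B hub",T([[148,364]],.160)); 
w=T([[29,346],[267,383]],.152);print("B wings",w,w.mean(0),np.linalg.norm(w[0]-w[1]))
print("B hinge",T([[175,250],[246,303]],.112)); print("B disc edges",T([[145,462],[145,277]],.130))
print("A lid disc L R wing tip",T([[500,130],[685,180],[606,45]],.16))
def S(l): return ray("scene",np.array(l)/5+[130-.4,160-.4])
for n,(u,v) in dict(cl=(252,295),cr=(360,304),sl=(252,150),sr=(358,151),pot=(308,140),mush=(136,264)).items(): print(n,plane("top",[[u,v]],.06))
# two views
def tri(t,s):
    c1,d1=ray("top",np.array([t])/4+[279.6,134.6]); c2,d2=S([s]); d1=d1[0];d2=d2[0]
    ab=np.linalg.lstsq(np.c_[d1,-d2],c2-c1,rcond=None)[0]; p=c1+d1*ab[0];q=c2+d2*ab[1]; return (p+q)/2,np.linalg.norm(p-q)
print("B hub",tri([148,364],[636,160]))
print("scoop end",tri([425,526],[375,170]))
print("wing tip A",tri([606,45],[183,385]))
print("hub A scene on ray"); 
E
```

```text
A rim L R B [[ 0.5453 -0.1807  0.11  ]
 [ 0.5454 -0.2754  0.11  ]
 [ 0.4976 -0.227   0.11  ]
 [ 0.5941 -0.229   0.11  ]]
A hinge ends [[ 0.6115 -0.2301  0.112 ]
 [ 0.5901 -0.2772  0.112 ]
 [ 0.5984 -0.2252  0.112 ]
 [ 0.5815 -0.2724  0.112 ]]
scoop [[ 0.4303 -0.1818  0.126 ]
 [ 0.5311 -0.2178  0.126 ]] -19.693688381132958
bowl far corners [[ 0.5942 -0.2191  0.134 ]
 [ 0.5787 -0.2592  0.134 ]] bowl near [[ 0.5387 -0.1984  0.134 ]
 [ 0.5244 -0.2372  0.134 ]]
B hub [[ 0.5178 -0.0279  0.16  ]]
B wings [[ 0.5279  0.0356  0.152 ]
 [ 0.5082 -0.0923  0.152 ]] [ 0.5181 -0.0283  0.152 ] 0.1294550110778078
B hinge [[ 0.5852 -0.0459  0.112 ]
 [ 0.5555 -0.0855  0.112 ]]
B disc edges [[ 0.4664 -0.0278  0.13  ]
 [ 0.5679 -0.028   0.13  ]]
A lid disc L R wing tip [[ 0.6455 -0.2202  0.16  ]
 [ 0.6187 -0.3223  0.16  ]
 [ 0.6934 -0.2807  0.16  ]]
cl [[0.3642 0.1154 0.06  ]]
cr [[ 0.3441 -0.1334  0.06  ]]
sl [[0.7039 0.1187 0.06  ]]
sr [[ 0.7023 -0.1325  0.06  ]]
pot [[ 0.7284 -0.0139  0.06  ]]
mush [[0.433  0.3888 0.06  ]]
B hub (array([ 0.5178, -0.0273,  0.1606]), np.float64(0.0010494801499747219))
scoop end (array([ 0.4315, -0.1813,  0.12  ]), np.float64(0.003233760995307792))
wing tip A (array([ 0.6934, -0.2758,  0.1593]), np.float64(0.009817934156474953))
hub A scene on ray
```

>>> apply_moves(commands=[{"xyz": [0,0,0.5],"roll": 0},{"xyz": [0,0,0.5],"roll": -0.1},{"xyz": [0,0,0.5],"roll": -0.2},{"xyz": [0,0,0.5],"roll": -0.3},{"xyz": [0,0,0.5],"roll": -0.45}], grip=0.6)

```text
time_s: 0.6
tool_pos: [0.2335, -0.6082, 0.4421]
tool_rot: [0.007, 0.993, -0.119, 0.003]
ft_force: [-0.3, -0.8, 1.3]
width: 0.637
grip_force: 0.0
```

>>> apply_moves(commands=[{"xyz": [0.7,0.99,0],"roll": 0},{"xyz": [0.7,0.99,0],"roll": 0},{"xyz": [0.7,0.99,0],"roll": 0},{"xyz": [0.7,0.99,0],"roll": 0},{"xyz": [0.7,0.99,0],"roll": 0}])

```text
time_s: 1.1
tool_pos: [0.378, -0.4008, 0.4311]
tool_rot: [-0.0, 0.993, -0.117, -0.0]
ft_force: [-0.2, 0.6, -0.0]
width: 0.602
grip_force: 0.0
```

```bash
python3 - <<'E'
from h import *
o=get_obs();print(o["tool_pos"],o["tool_rot"],o["q"],o["time_s"],o["width"])
q=o["tool_rot"];print(np.degrees(2*np.arctan2(q[2],q[1])))
s=snapshot("scene");cv2.imwrite("pics/s2.png",cv2.resize(s[190:270,135:235],None,fx=7,fy=7,interpolation=cv2.INTER_CUBIC))
E
```

```text
[ 0.37804411 -0.40082469  0.43110754] [-2.68280030e-04  9.93176374e-01 -1.16621543e-01 -1.84442105e-04] [-9.12129931e-01 -1.44192207e-01  1.58835963e+00  1.13171678e-04
  1.69806662e+00  8.92455791e-01] 1.1 0.6021886282606074
-13.394324703580224
```

View pics/s2.png

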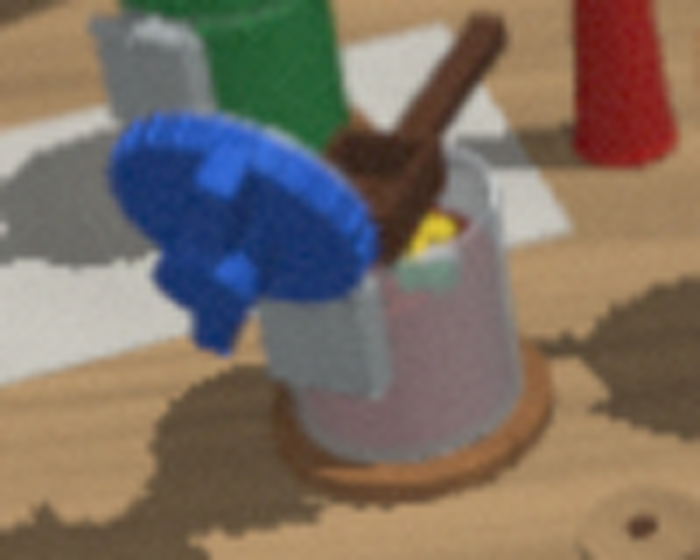

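>>> apply_moves(commands=[{"xyz": [0.339,0.476,0],"roll": -0.07},{"xyz": [0.339,0.476,0],"roll": -0.07},{"xyz": [0.339,0.476,0],"roll": -0.07},{"xyz": [0.339,0.476,0],"roll": -0.07},{"xyz": [0.339,0.476,0],"roll": -0.07}])

```text
time_s: 1.65
tool_pos: [0.5141, -0.2097, 0.4312]
tool_rot: [-0.0, 0.985, -0.17, -0.0]
ft_force: [0.6, -1.0, -0.5]
width: 0.601
grip_force: 0.0
```

>>> apply_moves(commands=[{"xyz": [0,0,-0.6],"roll": 0},{"xyz": [0,0,-0.6],"roll": 0},{"xyz": [0,0,-0.6],"roll": 0},{"xyz": [0,0,-0.6],"roll": 0},{"xyz": [0,0,-0.6],"roll": 0}])

```text
time_s: 2.15
tool_pos: [0.5115, -0.2116, 0.1878]
tool_rot: [-0.001, 0.985, -0.171, -0.002]
ft_force: [0.8, -0.4, -0.4]
width: 0.601
grip_force: 0.0
```

```bash
python3 - <<'E'
from h import *
o=get_obs();print(o["tool_pos"],o["time_s"],o["width"],o["ft_force"])
q=o["tool_rot"];print(np.degrees(2*np.arctan2(q[2],q[1])))
# lid tilt: intersect rays with the jar's x-z plane
a=np.radians(-24.4);jx=np.array([np.cos(a),np.sin(a),0]);jy=np.array([-np.sin(a),np.cos(a),0]);C=np.array([.546,-.228,0]);H=C+jx*.062+[0,0,.112]
def ip(n,uv):
    c,d=ray(n,[uv]);d=d[0];X=c+d*((H-c)@jy/(d@jy)); v=X-H; x,z=v@jx,v[2]; return X.round(3),x.round(3),z.round(3),np.hypot(x,z).round(3),np.arctan2(z,-x).round(2)
print("top gray far",ip("top",[280+604/4,135+96/4]),"\ntop blue far",ip("top",[280+590/4,135+85/4]))
for u,v in((150,120),(180,113),(210,116)): print("scene far edge",ip("scene",[135+u/7,190+v/7]))
E
```

```text
[ 0.51154087 -0.21158433  0.1877507 ] 2.15 0.6008004434590705 [ 0.82470552 -0.41642569 -0.39852931]
-19.650299140334138
top gray far (array([ 0.666, -0.283,  0.149]), np.float64(0.07), np.float64(0.037), np.float64(0.079), np.float64(2.66)) 
top blue far (array([ 0.685, -0.291,  0.091]), np.float64(0.09), np.float64(-0.021), np.float64(0.093), np.float64(-2.91))
scene far edge (array([ 0.671, -0.285,  0.232]), np.float64(0.075), np.float64(0.12), np.float64(0.142), np.float64(2.13))
scene far edge (array([ 0.654, -0.277,  0.224]), np.float64(0.057), np.float64(0.112), np.float64(0.125), np.float64(2.04))
scene far edge (array([ 0.638, -0.27 ,  0.211]), np.float64(0.039), np.float64(0.099), np.float64(0.107), np.float64(1.95))
```

>>> apply_moves(commands=[{"xyz": [0,0,-0.1],"roll": 0},{"xyz": [0,0,-0.137],"roll": 0},{"xyz": [0,0,-0.137],"roll": 0}])

```text
time_s: 2.45
tool_pos: [0.5113, -0.2115, 0.134]
tool_rot: [-0.001, 0.985, -0.171, -0.003]
ft_force: [-0.1, -0.3, 0.1]
width: 0.601
grip_force: 0.0
```

>>> apply_moves(commands=[{"xyz": [0,0,0],"roll": 0},{"xyz": [0,0,0],"roll": 0},{"xyz": [0,0,0],"roll": 0},{"xyz": [0,0,0],"roll": 0},{"xyz": [0,0,0],"roll": 0}], grip=0.05, newtons=25)

```text
time_s: 2.95
tool_pos: [0.5134, -0.2125, 0.1378]
tool_rot: [0.0, 0.985, -0.171, 0.001]
ft_force: [0.0, -0.4, 0.4]
width: 0.233
grip_force: 0.0
```

>>> apply_moves(commands=[{"xyz": [0,0,-0.016],"roll": 0},{"xyz": [0,0,-0.016],"roll": 0}], grip=0.3)

```text
time_s: 3.15
tool_pos: [0.5124, -0.2119, 0.1293]
tool_rot: [-0.0, 0.985, -0.171, -0.001]
ft_force: [-0.1, -0.3, -0.2]
width: 0.294
grip_force: 0.0
```

>>> apply_moves(commands=[{"xyz": [0,0,0],"roll": 0},{"xyz": [0,0,0],"roll": 0},{"xyz": [0,0,0],"roll": 0},{"xyz": [0,0,0],"roll": 0},{"xyz": [0,0,0],"roll": 0}], grip=0.05)

```text
time_s: 3.65
tool_pos: [0.5129, -0.2122, 0.1304]
tool_rot: [-0.0, 0.985, -0.171, -0.0]
ft_force: [-0.2, -0.1, -1.5]
width: 0.166
grip_force: 25.0
```

>>> apply_moves(commands=[{"xyz": [0,0,0.03],"roll": 0},{"xyz": [0,0,0.1],"roll": 0},{"xyz": [0,0,0.2],"roll": 0},{"xyz": [0,0,0.3],"roll": 0},{"xyz": [0,0,0.3],"roll": 0}])

```text
time_s: 4.15
tool_pos: [0.5162, -0.2139, 0.2594]
tool_rot: [0.002, 0.985, -0.171, 0.007]
ft_force: [0.6, 0.1, 0.1]
width: 0.167
grip_force: 25.0
```

>>> apply_moves(commands=[{"xyz": [0.03,0.1,0],"roll": 0.05},{"xyz": [0.03,0.2,0],"roll": 0.1},{"xyz": [0.03,0.32,0],"roll": 0.15},{"xyz": [0.03,0.44,0],"roll": 0.21},{"xyz": [0.03,0.56,0],"roll": 0.21}])

```text
time_s: 4.65
tool_pos: [0.5245, 0.0135, 0.2505]
tool_rot: [-0.0, 1.0, -0.006, 0.0]
ft_force: [0.8, -0.6, -0.8]
width: 0.169
grip_force: 25.0
```

>>> apply_moves(commands=[{"xyz": [0.034,0.12,0],"roll": 0},{"xyz": [0.034,0.24,0],"roll": 0},{"xyz": [0.034,0.36,0],"roll": 0},{"xyz": [0.034,0.48,0],"roll": 0},{"xyz": [0.034,0.56,0],"roll": 0}])

```text
time_s: 5.15
tool_pos: [0.5379, 0.2387, 0.2504]
tool_rot: [-0.0, 1.0, -0.006, -0.0]
ft_force: [-0.4, 0.5, -1.6]
width: 0.167
grip_force: 25.0
```

>>> apply_moves(commands=[{"xyz": [0,0.07,0],"roll": 0},{"xyz": [0,0.07,0],"roll": 0},{"xyz": [0,0.07,0],"roll": 0}])

```text
time_s: 5.45
tool_pos: [0.5383, 0.2639, 0.2502]
tool_rot: [0.0, 1.0, -0.006, -0.0]
ft_force: [-0.4, -0.4, -0.5]
width: 0.167
grip_force: 25.0
```

```bash
python3 - <<'E'
from h import *
o=get_obs();print(o["tool_pos"],o["time_s"],o["width"],o["ft_force"])
q=o["tool_rot"];print(np.degrees(2*np.arctan2(q[2],q[1])))
t=snapshot("top");cv2.imwrite("pics/t3.png",cv2.resize(t[150:290,140:480],None,fx=2.3,fy=2.3,interpolation=cv2.INTER_CUBIC))
E
```

```text
[0.5382959  0.26391463 0.25015017] 5.45 0.1667233126495572 [-0.3562166  -0.3818796  -0.45652757]
-0.6904004472480597
```

View pics/t3.png

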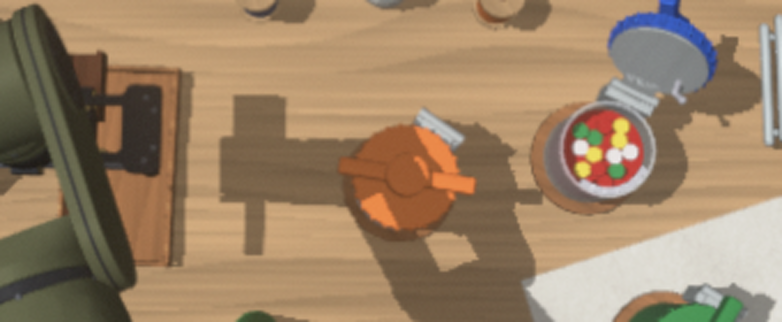

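The scoop is held level over the tray: its bowl is at crop (90,80), and the jar mouth at crop (607,150) is clear.

>>> apply_moves(commands=[{"xyz": [0,0,-0.12],"roll": 0},{"xyz": [0,0,-0.24],"roll": 0},{"xyz": [0,0,-0.36],"roll": 0},{"xyz": [0,0,-0.45],"roll": 0},{"xyz": [0,0,-0.5],"roll": 0}])

```text
time_s: 6.0
tool_pos: [0.5363, 0.2611, 0.0463]
tool_rot: [0.001, 1.0, -0.008, -0.003]
ft_force: [-1.0, -0.7, -1.0]
width: 0.166
grip_force: 25.0
```

>>> apply_moves(commands=[{"xyz": [0,0,-0.02],"roll": 0},{"xyz": [0,0,-0.04],"roll": 0},{"xyz": [0,0,-0.05],"roll": 0},{"xyz": [0,0,-0.06],"roll": 0},{"xyz": [0,0,-0.06],"roll": 0}])

```text
time_s: 6.5
tool_pos: [0.539, 0.2639, 0.0271]
tool_rot: [-0.0, 1.0, -0.007, 0.0]
ft_force: [-0.1, -0.6, -1.0]
width: 0.169
grip_force: 25.0
```

>>> apply_moves(commands=[{"xyz": [0,0,0],"roll": 0},{"xyz": [0,0,0],"roll": 0},{"xyz": [0,0,0],"roll": 0}], grip=0.4)

```text
time_s: 6.8
tool_pos: [0.5391, 0.264, 0.0272]
tool_rot: [-0.0, 1.0, -0.007, 0.001]
ft_force: [0.3, 0.5, 0.4]
width: 0.359
grip_force: 0.0
```

>>> apply_moves(commands=[{"xyz": [0,0,0.08],"roll": 0},{"xyz": [0,0,0.2],"roll": 0},{"xyz": [0,0,0.32],"roll": 0},{"xyz": [0,0,0.44],"roll": 0},{"xyz": [0,0,0.56],"roll": 0}])

```text
time_s: 7.3
tool_pos: [0.5383, 0.2637, 0.2528]
tool_rot: [-0.0, 1.0, -0.007, 0.0]
ft_force: [0.9, 1.0, -0.0]
width: 0.398
grip_force: 0.0
```

>>> apply_moves(commands=[{"xyz": [0,0,0.12],"roll": 0},{"xyz": [0.1,-0.12,0.12],"roll": -0.08},{"xyz": [0.15,-0.24,0.12],"roll": -0.16},{"xyz": [0.2,-0.36,0.12],"roll": -0.22},{"xyz": [0.25,-0.48,0.12],"roll": -0.263}], grip=0)

```text
time_s: 7.8
tool_pos: [0.6322, 0.0869, 0.299]
tool_rot: [-0.0, 0.977, -0.213, 0.0]
ft_force: [-1.0, 0.2, -0.1]
width: 0.039
grip_force: 0.0
```

```bash
python3 - <<'E'
from h import *
o=get_obs();print(o["tool_pos"],o["time_s"],o["width"],o["ft_force"])
q=o["tool_rot"];print(np.degrees(2*np.arctan2(q[2],q[1])))
t=snapshot("top");cv2.imwrite("pics/t4.png",cv2.resize(t[130:290,140:340],None,fx=3,fy=3,interpolation=cv2.INTER_CUBIC))
E
```

```text
[0.6322217  0.08685607 0.29895392] 7.8 0.0393229544559658 [-0.97403658  0.22958978 -0.0826054 ]
-24.577793661483213
```

View pics/t4.png

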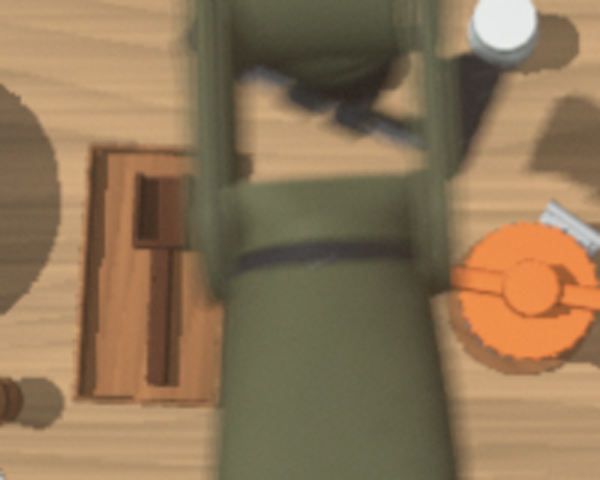

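The scoop lies inside the tray, from crop (160,175) to (162,385). Next I go behind the blue lid.

>>> apply_moves(commands=[{"xyz": [0.283,-0.97,0],"roll": 0},{"xyz": [0.283,-0.97,0],"roll": 0},{"xyz": [0.283,-0.97,0],"roll": 0},{"xyz": [0.283,-0.97,0],"roll": 0},{"xyz": [0.283,-0.97,0],"roll": 0}])

```text
time_s: 8.35
tool_pos: [0.7019, -0.1533, 0.2987]
tool_rot: [-0.0, 0.977, -0.211, 0.0]
ft_force: [0.8, 0.5, -0.0]
width: 0.006
grip_force: 0.0
```

>>> apply_moves(commands=[{"xyz": [0.126,-0.43,0],"roll": 0},{"xyz": [0.126,-0.43,0],"roll": 0},{"xyz": [0.126,-0.43,0],"roll": 0},{"xyz": [0.126,-0.43,0],"roll": 0},{"xyz": [0.126,-0.43,0],"roll": 0}])

```text
time_s: 8.85
tool_pos: [0.7517, -0.3278, 0.2968]
tool_rot: [0.0, 0.977, -0.214, -0.001]
ft_force: [0.2, 0.7, -0.3]
width: 0.002
grip_force: 0.0
```

>>> apply_moves(commands=[{"xyz": [-0.014,0.06,0],"roll": 0},{"xyz": [-0.014,0.06,-0.1],"roll": 0},{"xyz": [-0.014,0.06,-0.2],"roll": 0},{"xyz": [-0.014,0.06,-0.245],"roll": 0},{"xyz": [-0.014,0.06,-0.245],"roll": 0}])

```text
time_s: 9.35
tool_pos: [0.7446, -0.2976, 0.1955]
tool_rot: [-0.001, 0.977, -0.211, -0.004]
ft_force: [-0.0, 1.1, 0.1]
width: 0.007
grip_force: 0.0
```

```bash
cat >> h.py <<'E'
a=np.radians(-24.4);jx=np.array([np.cos(a),np.sin(a),0]);jy=np.array([-np.sin(a),np.cos(a),0]);C=np.array([.546,-.228,0]);H=C+jx*.062+[0,0,.112]
def st():
    o=get_obs();p=o["tool_pos"];q=o["tool_rot"];v=p-H
    print("pos",p.round(4),"psi",np.degrees(2*np.arctan2(q[2],q[1])).round(1),"x' lat ztip",(v@jx).round(4),(v@jy).round(4),(p[2]-.017).round(4),"F",o["ft_force"].round(1),o["time_s"],o["width"].round(3))
E
python3 -c "
from h import *
st()
s=snapshot('scene');cv2.imwrite('pics/s5.png',cv2.resize(s[150:270,110:270],None,fx=5,fy=5,interpolation=cv2.INTER_CUBIC))"
```

```text
Traceback (most recent call last):
  File "h.py", line 15, in st
    print("pos",p.round(4),"psi",np.degrees(2*np.arctan2(q[2],q[1])).round(1),"x' lat ztip",(v@jx).round(4),(v@jy).round(4),(p[2]-.017).round(4),"F",o["ft_force"].round(1),o["time_s"],o["width"].round(3))
                                                                                                                                                                                        ^^^^^^^^^^^^^^^^
AttributeError: 'float' object has no attribute 'round'
```

```bash
sed -i 's/o\["width"\].round(3)/round(o["width"],3)/' h.py; python3 -c "
from h import *
st()"
```

```text
pos [ 0.7446 -0.2976  0.1955] psi -24.4 x' lat ztip 0.1476 0.0187 0.1785 F [-0.   1.1  0.1] 9.35 0.007
```

>>> apply_moves(commands=[{"xyz": [-0.04,0.018,0],"roll": 0},{"xyz": [-0.08,0.036,0],"roll": 0},{"xyz": [-0.12,0.054,0],"roll": 0},{"xyz": [-0.16,0.073,0],"roll": 0},{"xyz": [-0.2,0.091,0],"roll": 0}])

```text
time_s: 9.85
tool_pos: [0.6687, -0.2639, 0.2061]
tool_rot: [0.001, 0.977, -0.211, 0.005]
ft_force: [2.7, -0.4, 2.5]
width: 0.007
grip_force: 1.4
```

```bash
python3 -c "
from h import *
st()
s=snapshot('scene');cv2.imwrite('pics/s5.png',cv2.resize(s[150:270,110:270],None,fx=5,fy=5,interpolation=cv2.INTER_CUBIC))"
```

```text
pos [ 0.6687 -0.2639  0.2061] psi -24.4 x' lat ztip 0.0646 0.018 0.1891 F [ 2.7 -0.4  2.5] 9.85 0.007
```

View pics/s5.png

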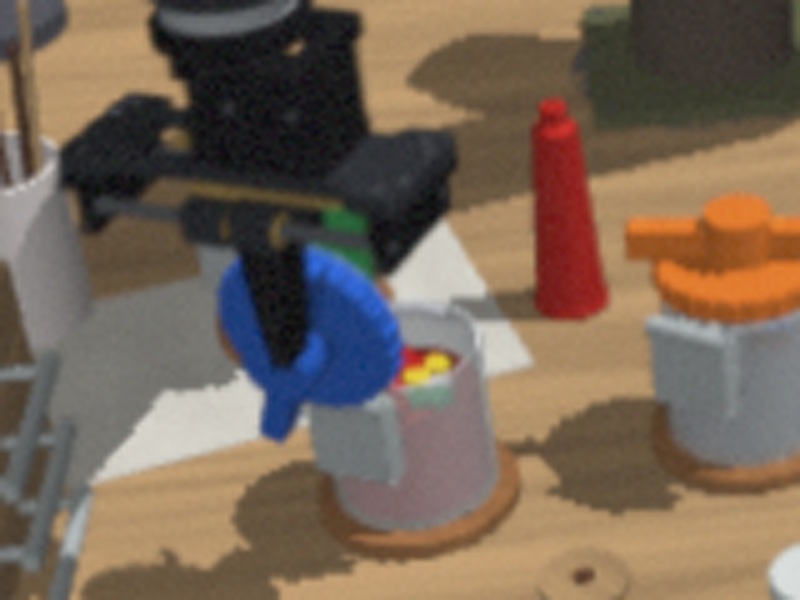

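>>> apply_moves(commands=[{"xyz": [-0.007,0.003,0.065],"roll": 0},{"xyz": [-0.04,0.018,0.078],"roll": 0},{"xyz": [-0.074,0.034,0.085],"roll": 0},{"xyz": [-0.113,0.051,0.09],"roll": 0},{"xyz": [-0.149,0.068,0.085],"roll": 0}])

```text
time_s: 10.4
tool_pos: [0.6087, -0.2365, 0.2394]
tool_rot: [0.001, 0.977, -0.211, 0.004]
ft_force: [1.2, -0.5, 3.1]
width: 0.005
grip_force: 1.2
```

>>> apply_moves(commands=[{"xyz": [-0.036,0.017,-0.008],"roll": 0},{"xyz": [-0.071,0.032,-0.023],"roll": 0},{"xyz": [-0.102,0.046,-0.041],"roll": 0},{"xyz": [-0.132,0.06,-0.065],"roll": 0},{"xyz": [-0.157,0.071,-0.095],"roll": 0}])

```text
time_s: 10.9
tool_pos: [0.5454, -0.2077, 0.2001]
tool_rot: [0.0, 0.977, -0.211, 0.003]
ft_force: [-0.1, 1.4, 2.0]
width: 0.01
grip_force: 0.9
```

```bash
python3 -c "
from h import *
st()"
```

```text
pos [ 0.5454 -0.2077  0.2001] psi -24.4 x' lat ztip -0.0709 0.0182 0.1831 F [-0.1  1.4  2. ] 10.9 0.01
```

>>> apply_moves(commands=[{"xyz": [-0.01,0.005,-0.02],"roll": 0},{"xyz": [-0.02,0.009,-0.04],"roll": 0},{"xyz": [-0.03,0.013,-0.06],"roll": 0},{"xyz": [-0.03,0.013,-0.07],"roll": 0},{"xyz": [-0.03,0.013,-0.075],"roll": 0}])

```text
time_s: 11.4
tool_pos: [0.5321, -0.1997, 0.1679]
tool_rot: [-0.003, 0.977, -0.211, -0.001]
ft_force: [-5.7, 13.0, 12.8]
width: 0.001
grip_force: 13.8
```

```bash
python3 -c "
from h import *
st()"
```

```text
pos [ 0.5321 -0.1997  0.1679] psi -24.4 x' lat ztip -0.0863 0.0201 0.1509 F [-5.7 13.  12.8] 11.4 0.001
```

>>> apply_moves(commands=[{"xyz": [0,0,0.12],"roll": 0},{"xyz": [0,0,0.24],"roll": 0.09},{"xyz": [-0.037,0.12,0.24],"roll": 0.18},{"xyz": [-0.037,0.24,0.24],"roll": 0.27},{"xyz": [-0.037,0.36,0.24],"roll": 0.36}], grip=0.75)

```text
time_s: 11.9
tool_pos: [0.5179, -0.0575, 0.2641]
tool_rot: [0.0, 0.997, 0.072, 0.002]
ft_force: [1.1, 0.6, 0.2]
width: 0.368
grip_force: 0.0
```

>>> apply_moves(commands=[{"xyz": [0,0.07,0],"roll": 0.09},{"xyz": [0,0.07,0],"roll": 0.18},{"xyz": [0,0.07,0],"roll": 0.27},{"xyz": [0,0.07,0],"roll": 0.36},{"xyz": [0,0.07,0],"roll": 0.45}])

```text
time_s: 12.4
tool_pos: [0.5181, -0.0304, 0.2633]
tool_rot: [0.001, 0.911, 0.413, 0.001]
ft_force: [-0.3, 0.6, -0.0]
width: 0.738
grip_force: 0.0
```

>>> apply_moves(commands=[{"xyz": [0,0,0],"roll": 0.09},{"xyz": [0,0,0],"roll": 0.18},{"xyz": [0,0,0],"roll": 0.27},{"xyz": [0,0,0],"roll": 0.36},{"xyz": [0,0,0],"roll": 0.36}])

```text
time_s: 12.9
tool_pos: [0.518, -0.0306, 0.2631]
tool_rot: [0.001, 0.761, 0.648, 0.0]
ft_force: [-0.4, 0.2, 0.2]
width: 0.75
grip_force: 0.0
```

```bash
python3 -c "
from h import *
st()
t=snapshot('top');s=snapshot('scene')
cv2.imwrite('pics/t6.png',np.hstack([cv2.resize(t[150:270,350:470],None,fx=3.3,fy=3.3,interpolation=3),cv2.resize(s[180:270,140:230],(396,396),interpolation=3)]))
cv2.imwrite('pics/raw6.png',t)"
```

```text
pos [ 0.518  -0.0306  0.2631] psi 80.9 x' lat ztip -0.1691 0.1682 0.2461 F [-0.4  0.2  0.2] 12.9 0.75
```

View pics/t6.png

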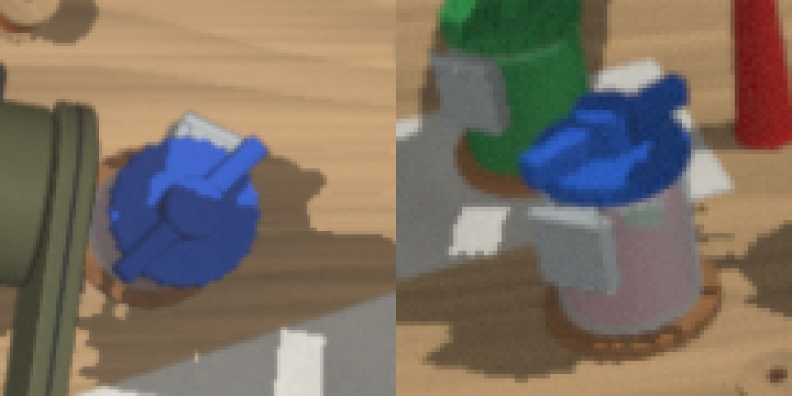

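The blue lid now lies shut with its bar at a twist of about 0.4 (hub at crop (190,212), bar ends at (258,148) and (122,272)). I screw the orange lid home first, gripping its hub.

>>> apply_moves(commands=[{"xyz": [0,0.006,-0.1],"roll": 0.003},{"xyz": [0,0.006,-0.2],"roll": 0.003},{"xyz": [0,0.006,-0.26],"roll": 0.003},{"xyz": [0,0.006,-0.28],"roll": 0.003},{"xyz": [0,0.006,-0.28],"roll": 0.003}])

```text
time_s: 13.5
tool_pos: [0.517, -0.0279, 0.15]
tool_rot: [-0.001, 0.76, 0.65, -0.0]
ft_force: [0.7, -0.3, 0.6]
width: 0.75
grip_force: 0.0
```

>>> apply_moves(commands=[{"xyz": [0,0,0],"roll": 0},{"xyz": [0,0,0],"roll": 0},{"xyz": [0,0,0],"roll": 0},{"xyz": [0,0,0],"roll": 0},{"xyz": [0,0,0],"roll": 0}], grip=0.2, newtons=40)

```text
time_s: 14.0
tool_pos: [0.5164, -0.0277, 0.1511]
tool_rot: [-0.001, 0.76, 0.65, -0.001]
ft_force: [-6.3, 1.2, 3.8]
width: 0.418
grip_force: 40.0
```

```bash
python3 -c "
from h import *
st()
L=lambda l,z:plane('top',np.array(l)/3.3+[350-.35,150-.35],z)
w=L([[262,143],[120,277]],.152);print('A wings',w,w.mean(0),np.linalg.norm(w[0]-w[1]),np.degrees(np.arctan2(*(w[0]-w[1])[1::-1])));print('hub',L([[190,212]],.16))"
```

```text
pos [ 0.5164 -0.0277  0.1511] psi 81.1 x' lat ztip -0.1717 0.1702 0.1341 F [-6.3  1.2  3.8] 14.0 0.418
A wings [[ 0.59003334 -0.27483132  0.152     ]
 [ 0.50134371 -0.17813178  0.152     ]] [ 0.54568853 -0.22648155  0.152     ] 0.13121224078349525 -47.473978078154644
hub [[ 0.54330471 -0.22346215  0.16      ]]
```

>>> apply_moves(commands=[{"xyz": [-0.004,0,0],"roll": -0.08},{"xyz": [-0.004,0,0],"roll": -0.16},{"xyz": [-0.004,0,0],"roll": -0.24},{"xyz": [-0.004,0,0],"roll": -0.32},{"xyz": [-0.004,0,0],"roll": -0.4}])

```text
time_s: 14.5
tool_pos: [0.5161, -0.0276, 0.1512]
tool_rot: [-0.0, 0.924, 0.382, 0.001]
ft_force: [0.7, 1.1, 1.5]
width: 0.415
grip_force: 40.0
```

>>> apply_moves(commands=[{"xyz": [0,0,0],"roll": -0.08},{"xyz": [0,0,0],"roll": -0.16},{"xyz": [0,0,0],"roll": -0.24},{"xyz": [0,0,0],"roll": -0.32},{"xyz": [0,0,0],"roll": -0.4}])

```text
time_s: 15.0
tool_pos: [0.5161, -0.0275, 0.1512]
tool_rot: [-0.001, 0.997, 0.077, 0.001]
ft_force: [-0.9, 1.9, 1.8]
width: 0.416
grip_force: 40.0
```

>>> apply_moves(commands=[{"xyz": [0,0,0],"roll": -0.04},{"xyz": [0,0,0],"roll": -0.08},{"xyz": [0,0,0],"roll": -0.1},{"xyz": [0,0,0],"roll": -0.12},{"xyz": [0,0,0],"roll": -0.12}])

```text
time_s: 15.5
tool_pos: [0.5141, -0.0268, 0.1513]
tool_rot: [-0.001, 1.0, -0.013, -0.002]
ft_force: [-9.2, 5.1, 7.6]
width: 0.413
grip_force: 40.0
```

```bash
python3 -c "
from h import *
st();print(get_obs()['moment'],get_obs()['q'])"
```

```text
pos [ 0.5141 -0.0268  0.1513] psi -1.5 x' lat ztip -0.1741 0.17 0.1343 F [-9.2  5.1  7.6] 15.5 0.413
[0.7467901  1.51810347 0.75897427] [-1.57039184e-01 -1.09972386e-01  2.02431368e+00  1.09101051e-03
  1.23222595e+00  1.44002144e+00]
```

>>> apply_moves(commands=[{"xyz": [0,0,0],"roll": 0},{"xyz": [0,0,0],"roll": 0},{"xyz": [0,0,0],"roll": 0},{"xyz": [0,0,0.1],"roll": 0},{"xyz": [0,0,0.22],"roll": 0}], grip=0.75)

```text
time_s: 16.0
tool_pos: [0.5139, -0.0279, 0.2364]
tool_rot: [-0.0, 1.0, -0.015, -0.003]
ft_force: [0.2, -0.3, 0.3]
width: 0.732
grip_force: 0.0
```

>>> apply_moves(commands=[{"xyz": [0,0,0.06],"roll": 0.09},{"xyz": [0.02,-0.12,0.06],"roll": 0.18},{"xyz": [0.04,-0.24,0.06],"roll": 0.27},{"xyz": [0.06,-0.36,0.06],"roll": 0.36},{"xyz": [0.073,-0.48,0.06],"roll": 0.45}])

```text
time_s: 16.5
tool_pos: [0.545, -0.2202, 0.2626]
tool_rot: [0.0, 0.942, 0.335, 0.0]
ft_force: [0.5, 0.2, 0.1]
width: 0.751
grip_force: 0.0
```

>>> apply_moves(commands=[{"xyz": [0,-0.02,0],"roll": 0.09},{"xyz": [0,-0.02,0],"roll": 0.18},{"xyz": [0,-0.02,0],"roll": 0.27},{"xyz": [0,-0.02,0],"roll": 0.36},{"xyz": [0,-0.02,0],"roll": 0.45}])

```text
time_s: 17.0
tool_pos: [0.5447, -0.2267, 0.2622]
tool_rot: [-0.0, 0.768, 0.64, 0.0]
ft_force: [-0.1, 0.3, -0.8]
width: 0.751
grip_force: 0.0
```

>>> apply_moves(commands=[{"xyz": [0,0,0],"roll": 0.09},{"xyz": [0,0,0],"roll": 0.18},{"xyz": [0,0,0],"roll": 0.27},{"xyz": [0,0,0],"roll": 0.36},{"xyz": [0,0,0],"roll": 0.45}])

```text
time_s: 17.5
tool_pos: [0.5447, -0.2266, 0.2622]
tool_rot: [-0.0, 0.499, 0.867, 0.0]
ft_force: [0.5, -0.6, -0.1]
width: 0.748
grip_force: 0.0
```

```bash
python3 -c "
from h import *
st();print(get_obs()['q'])
t=snapshot('top');s=snapshot('scene');cv2.imwrite('pics/raw7.png',t);cv2.imwrite('pics/raw7s.png',s)"
```

```text
pos [ 0.5447 -0.2266  0.2622] psi 120.1 x' lat ztip -0.0637 0.0008 0.2452 F [ 0.5 -0.6 -0.1] 17.5 0.748
[-4.85196625e-01 -2.50253326e-02  1.75335559e+00  2.51561055e-05
  1.41329745e+00 -1.01110700e+00]
```

>>> apply_moves(commands=[{"xyz": [0,0,-0.05],"roll": 0.07},{"xyz": [0,0,-0.1],"roll": 0.138},{"xyz": [0,0,-0.2],"roll": 0.138},{"xyz": [0,0,-0.26],"roll": 0.138},{"xyz": [0,0,-0.276],"roll": 0.138}])

```text
time_s: 18.1
tool_pos: [0.5427, -0.2254, 0.148]
tool_rot: [-0.003, 0.406, 0.914, 0.0]
ft_force: [0.1, -0.7, 0.8]
width: 0.748
grip_force: 0.0
```

>>> apply_moves(commands=[{"xyz": [0,0,0],"roll": 0},{"xyz": [0,0,0],"roll": 0},{"xyz": [0,0,0],"roll": 0},{"xyz": [0,0,0],"roll": 0},{"xyz": [0,0,0],"roll": 0}], grip=0.2)

```text
time_s: 18.6
tool_pos: [0.5452, -0.2268, 0.1534]
tool_rot: [0.001, 0.405, 0.914, -0.0]
ft_force: [-0.4, 0.5, 2.3]
width: 0.411
grip_force: 40.0
```

```bash
python3 -c "
from h import *
st()"
```

```text
pos [ 0.5452 -0.2268  0.1534] psi 132.2 x' lat ztip -0.0632 0.0008 0.1364 F [-0.4  0.5  2.3] 18.6 0.411
```

>>> apply_moves(commands=[{"xyz": [0,0,-0.005],"roll": -0.03},{"xyz": [0,0,-0.005],"roll": -0.1},{"xyz": [0,0,-0.005],"roll": -0.18},{"xyz": [0,0,-0.005],"roll": -0.26},{"xyz": [0,0,-0.005],"roll": -0.34}])

```text
time_s: 19.1
tool_pos: [0.5451, -0.2266, 0.153]
tool_rot: [0.001, 0.634, 0.774, 0.0]
ft_force: [-4.8, 3.1, 10.3]
width: 0.415
grip_force: 40.0
```

>>> apply_moves(commands=[{"xyz": [0,0,0],"roll": -0.08},{"xyz": [0,0,0],"roll": -0.16},{"xyz": [0,0,0],"roll": -0.24},{"xyz": [0,0,0],"roll": -0.32},{"xyz": [0,0,0],"roll": -0.4}])

```text
time_s: 19.6
tool_pos: [0.5449, -0.2267, 0.1531]
tool_rot: [0.001, 0.842, 0.54, -0.0]
ft_force: [-6.9, 2.4, 10.6]
width: 0.415
grip_force: 40.0
```

>>> apply_moves(commands=[{"xyz": [0,0,0],"roll": -0.08},{"xyz": [0,0,0],"roll": -0.16},{"xyz": [0,0,0],"roll": -0.24},{"xyz": [0,0,0],"roll": -0.32},{"xyz": [0,0,0],"roll": -0.4}])

```text
time_s: 20.1
tool_pos: [0.5447, -0.2265, 0.1531]
tool_rot: [0.0, 0.967, 0.254, -0.0]
ft_force: [-7.0, 2.4, 10.4]
width: 0.413
grip_force: 40.0
```

>>> apply_moves(commands=[{"xyz": [0,0,0],"roll": -0.06},{"xyz": [0,0,0],"roll": -0.12},{"xyz": [0,0,0],"roll": -0.18},{"xyz": [0,0,0],"roll": -0.23},{"xyz": [0,0,0],"roll": -0.23}])

```text
time_s: 20.6
tool_pos: [0.5434, -0.226, 0.1529]
tool_rot: [-0.0, 0.997, 0.079, -0.002]
ft_force: [-11.3, 4.1, 13.5]
width: 0.413
grip_force: 40.0
```

```bash
python3 -c "
from h import *
st();print(get_obs()['moment'])"
```

```text
pos [ 0.5434 -0.226   0.1529] psi 9.1 x' lat ztip -0.0652 0.0008 0.1359 F [-11.3   4.1  13.5] 20.6 0.413
[0.70903902 2.03003642 0.87628093]
```

>>> apply_moves(commands=[{"xyz": [0,0,0],"roll": 0},{"xyz": [0,0,0],"roll": 0},{"xyz": [0,0,0],"roll": 0},{"xyz": [0,0,0.12],"roll": 0},{"xyz": [0,0,0.24],"roll": 0}], grip=0.75)

```text
time_s: 21.1
tool_pos: [0.5434, -0.2257, 0.2444]
tool_rot: [-0.002, 0.997, 0.078, -0.002]
ft_force: [0.7, -0.3, -0.0]
width: 0.736
grip_force: 0.0
```

>>> apply_moves(commands=[{"xyz": [0,0.1,0.1],"roll": 0},{"xyz": [0,0.2,0.15],"roll": 0},{"xyz": [0,0.32,0.2],"roll": 0},{"xyz": [0,0.44,0.2],"roll": 0},{"xyz": [0,0.56,0.2],"roll": 0}])

```text
time_s: 21.6
tool_pos: [0.5449, -0.0007, 0.3273]
tool_rot: [0.0, 0.997, 0.078, 0.001]
ft_force: [1.0, -0.6, -0.2]
width: 0.748
grip_force: 0.0
```

>>> apply_moves(commands=[{"xyz": [0,0.12,0],"roll": 0},{"xyz": [0,0.24,0],"roll": 0},{"xyz": [0,0.36,0],"roll": 0},{"xyz": [0,0.48,0],"roll": 0},{"xyz": [0,0.55,0],"roll": 0}])

```text
time_s: 22.1
tool_pos: [0.5441, 0.2208, 0.3256]
tool_rot: [-0.0, 0.997, 0.079, -0.0]
ft_force: [0.3, -0.9, 0.4]
width: 0.749
grip_force: 0.0
```

```bash
python3 -c "
from h import *
st()
t=snapshot('top');s=snapshot('scene');cv2.imwrite('pics/raw8.png',t)
cv2.imwrite('pics/t8.png',np.vstack([cv2.resize(t[170:270,280:480],None,fx=4,fy=4,interpolation=3)[:340],cv2.resize(s[160:280,130:430],(650,260),interpolation=3).copy() if 0 else cv2.copyMakeBorder(cv2.resize(s[160:280,130:430],(650,260),interpolation=3),0,0,0,150,0)]))"
```

```text
pos [0.5441 0.2208 0.3256] psi 9.1 x' lat ztip -0.2491 0.4079 0.3086 F [ 0.3 -0.9  0.4] 22.1 0.749
```

View pics/t8.png

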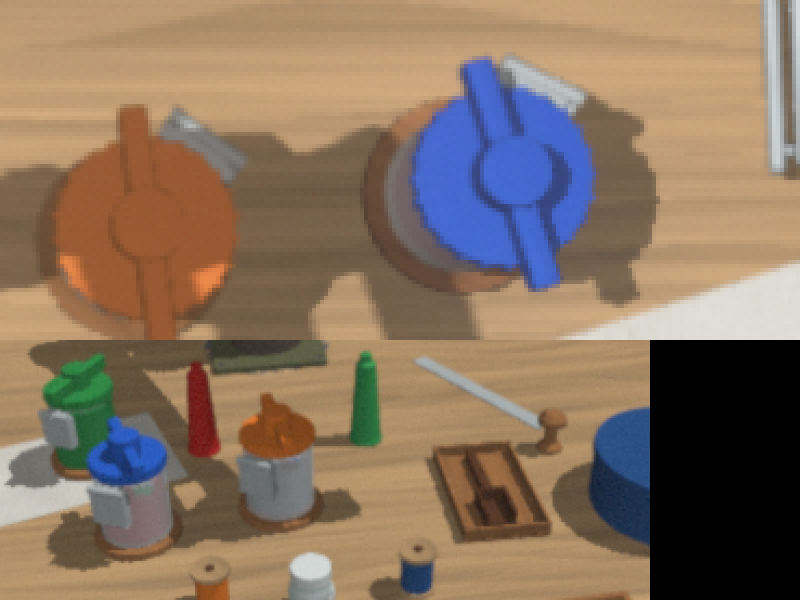

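```bash
python3 -c "
from h import *
L=lambda l:plane('top',np.array(l)/4+[279.6,169.6],.152)
for n,l,b in(('A',[[476,61],[545,287]],-24.4),('B',[[133,106],[161,350]],-36.5)):
    w=L(l);an=np.degrees(np.arctan2(*(w[0]-w[1])[1::-1]));print(n,an,'twist',np.radians(b+180-an))
print(np.abs(cv2.imread('pics/raw8.png').astype(int)).mean())
hand_in()"
```

```text
A 16.031048404771227 twist 2.4359377388933345
B 6.394649465871282 twist 2.3929397889215123
130.53449971655328
the job is handed in; nothing more can be done
```

The job is handed in: the scoop lies flat in the tray, the blue lid was tipped shut and then screwed on, and both lids stalled against a stop (measured twist about 2.44 blue and 2.39 orange, target 2.4); the bystanders look undisturbed in the last pictures, though I did not re-measure their positions.

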